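# Slide the cutting board out until its hand slot clears the block

## Task

The white cutting board with the long hand slot lies flat on the wooden block, where nobody can get their fingers through the slot. Without picking it up, push it with the fingertips along the block toward the block's right-hand end until the whole slot sticks out past that end with about one centimetre to spare, the board lying flat and square with the block. Leave the other board (no slot, only a small round hole) and everything else where they are.

Things in the scene. Friction and masses are not known exactly. Their poses are not given: they have to be found in the camera images.
- block: Fixed brown wooden butcher block on small black feet, 250 (x) x 400 (y) x 44 mm high; it cannot move. Origin at the centre of its underside on the worktop, z up, its flat top at z = 44 mm. Its own y axis runs along its length; its right-hand end face (seen from the robot) is at own y = -200 mm. It may be turned up to about 0.25 rad.
- block_edge (a point): Middle of the top edge of the block's right-hand end (block frame 0, -200, 44 mm).
- slot_board: Loose white plastic cutting board, 88 (own x) x 180 (own y) x 10 mm thick, about 0.3 kg, flat on the block in one of two lanes, up to 0.15 rad out of square. Origin: centre of its underside, z up. A through slot, 60 (x) x 22 mm (y), centred at own y = -61 mm, lies in the end that points to the block's right-hand end. Leading end own y = -90, rear end +90 mm, which can be pushed; ordinary friction.
- slot_inner (a point): Middle of the slot's inner long side on the board's top (board frame 0, -50, 10 mm): the part of the slot that clears the block last.
- plain_board: Loose white board of the same size, 88 x 180 x 10 mm, in the other lane on the block, without a slot but with one 10 mm round hanging hole near a corner. Origin at the centre of its underside. Leave alone.
- forming_ring: Loose small steel forming ring, 41 mm across, 36 mm high, standing on the plain board. Origin at the centre of its underside. Leave alone.
- bowl: Loose steel bowl, 115 mm across, 38 mm high, on the worktop to the left of the block. Leave alone.
- large_ring: Loose steel forming ring, 64 mm across, 36 mm high, near the block's left-hand end. Origin at the centre of its underside. Leave alone.
- wide_ring: Loose steel forming ring, 51 mm across, 36 mm high, near the block's left-hand end. Origin at the centre of its underside. Leave alone.
- timer: Red and white kitchen timer, 62 mm across, 54 mm high, on the worktop to the right of the block. Leave alone.
- shaker: Steel shaker, 69 mm across, 96 mm high, on the worktop to the right of the block. Leave alone.
- squeeze_bottle: Yellow squeeze bottle, 45 mm across, 178 mm high, on the worktop to the left of the block. Leave alone.
- pan: Steel sauce pan with a long handle, 206 x 290 x 75 mm, on the worktop at the far left. Leave alone.

How it is judged:
By the outcome, as a careful person would: the job done as asked, in the order asked, and still so for the second after the job is handed in, with the robot touching nothing.
It also fails if it takes over 35 s, if anything falls off the work surface, if the arm or the gripper's body presses on something with over 40 N, if the wrist force passes 120 N, or if a joint passes its speed limit or range.

## Robot

A 7-joint arm with a two-finger parallel gripper is mounted at the origin on a cart in front of the work surface, level with it; the furniture and walls round the work are solid. World frame = base frame: x ahead of the robot, y to its left, z up, the work surface at z = 0. Lengths are in m, angles in degrees, forces in N, time in s.
With the tool pointing down it reaches from about 0.425 to 0.925 m from the base axis. Payload 6.8 kg.
Tool frame: the origin (TCP) lies at the centre of the arm's flange, where the gripper is bolted on; the fingertips stand 173 mm ahead of it and the grasp point (between the pads) lies 155 mm ahead of it; z points along the fingers, y is the line along which they close (so a half turn about z gives the same grasp; the last joint's range is limited). The gripper opens to 85 mm and grips with 20 to 120 N. Pads are 22 mm wide; open, the fingers measure 114 mm over their backs; the gripper's body (76 mm by 85 mm) begins 54 mm behind the grasp point. The pads swing forward as they close: fully open they stand 13 mm farther back than shut.
Start: joints at [59.639, 27.33, 1.283, 89.118, -0.659, 63.558, -4.761], TCP at [0.276, -0.616, 0.405] pointing down, gripper open.
Joint ranges: [-169.35, 169.35], [-19.33, 120.38], [-80.79, 83.38], [13.8, 139.57], [-78.32, 258.32], [9.67, 109.79], [-169.56, 169.56]. Speed limits (degrees/s): [136.94, 136.94, 180, 180, 180, 180, 180].

## Interface

Orientations are given as [roll, pitch, yaw] about the fixed x, y, z axes, in that order (R = Rz(yaw) Ry(pitch) Rx(roll)).
In Python, from bench import monitor, imaging, bot gives the robot as it stands.
- The arm moves only by the tool drive_tool, never from a script. Its argument "rows" is a list of rows, each an object of numbers: "fingers": the gripper's target within -1 to 1 (fully open at 1, half-way at 0, shut at -1); "x", "y", "z": the shift along the tool's x, y, z in cm; "ax", "ay", "az": the turn, a rotation vector about the tool's x, y, z in rad. A call has exactly 8 rows; each row shifts and turns the commanded pose from where the row before left it, along the tool's axes as they then stand; what a row does not reach is not made up. A row lasts 1/10 s, in which the tool goes at most 50 mm and 8.59 degrees, less where a joint would pass 70% of its speed; a pose out of reach is approached as far as the arm can. A call with a gripper value outside its range is refused whole. The fingers move at their own pace and stop on an object; "force" is the grip in N (left out, the last holds). Time passes only in rows, so rows that do not move let the fingers close, or fill a call up. It gives the time, the measured TCP pose, the force, the opening and the grip force at its end, in the units of the state.
- monitor.read_state(): the state, without advancing time (a new reading comes with each control period).
- imaging.capture(name): name is "scene" or "top" or "wrist"; returns (picture, depth): 384x512x3 uint8, red, green, blue; 384x512 float32, m along the optical axis (not along the pixel's ray), 0 where there is no reading.
- imaging.calibration(name): a dict with "camera_matrix" (3x3 intrinsics, pixels), "dist" ([k1, k2, p1, p2, k3] as OpenCV has them; the pictures are not rectified), "world_to_cam" (4x4, takes a point from world to camera coordinates); the wrist camera has in their place "tool_from_camera" (4x4, takes a point from camera to tool coordinates, whose origin is the TCP and whose axes are the flange's). Camera axes: x right, y up, looking along -z (the intrinsics and any distortion apply to the point x, -y, -z); pixel columns grow to the right and rows downward; lengths in m; the calibration is good to about 2 mm. A picture is of the moment at which its call begins: read the wrist's pose just before it. calibration takes no time and is no camera call.
- bot.job_done(): hands the job in; it is judged then, once.
Trained networks look in the newest picture that a camera, given by its name, has taken for a name from the list of things; names that differ only in an ending like _2 or _b are one class to them, and where a whole thing is asked for, a point or a joint stands for the part that bears it (a point fixed in the world has none). Each returns a list of dicts, best first, with "conf" (0 to 1); they miss things now and then, are a little off and sometimes report something else, mostly with a low value. They report only what shows in the picture. A call takes as long as a camera call.
- imaging.look_for(camera, name): "xy" ([column, row] in pixels, amid what is visible of it).
- imaging.spot_point(camera, name): "xy" ([column, row] in pixels: a listed point, or the origin of a listed thing).
The state is a dict: "time_s": time; "q": joint angles; "joint_velocities": joint speeds; "joint_efforts": joint torques, N m; "position": TCP position; "tcp_rot": TCP orientation; "contact_force": force on the tool from outside, world axes, zero at the start; "torque": the same for the moment, N m; "finger_gap": finger opening in m; "finger_force": force on a finger pad.
Only numpy, scipy, OpenCV 4.12 (cv2) and the standard library are available. Lean on these libraries where they do the work, as an engineer would, in place of code of your own. Each camera call takes 0.05 s, during which the arm holds its last target. There are 200 camera calls.

## Working session

There is one attempt and no reset: what is moved stays moved. The work goes in short steps, Python scripts to look and compute and a tool call to move; the robot and the scene stay as the last step left them, time stands still between calls to the robot, and variables do not carry over. Pictures are saved under pics/ and viewed, at most 10 in all, crops included, and the job is handed in when it is done.

Besides the shell and the picture viewer there is one more tool, called after "Emit:" as a command line: name --argument value ..., lists and objects as JSON in quotes. drive_tool: Moves the arm, as the interface text tells. Its arguments: {"type":"object","properties":{"rows":{"type":"array"},"force":{"type":"number"}},"required":["rows"]}

```bash
mkdir -p pics; cat > h.py <<'E'
import numpy as np, cv2
from bench import monitor, imaging, bot
from scipy.spatial.transform import Rotation as R
def cap(n):
    s=monitor.read_state(); im,d=imaging.capture(n); c=imaging.calibration(n)
    if 'world_to_cam' in c: T=np.linalg.inv(np.array(c['world_to_cam']))
    else:
        W=np.eye(4); W[:3,:3]=R.from_euler('xyz',s['tcp_rot'],degrees=True).as_matrix(); W[:3,3]=s['position']
        T=W@np.array(c['tool_from_camera'])
    return im,d,np.array(c['camera_matrix']),np.array(c['dist']),T
def ray(p,K,D,T):
    u=cv2.undistortPoints(np.array(p,float).reshape(-1,1,2),K,D).reshape(-1,2)
    r=np.c_[u[:,0],-u[:,1],-np.ones(len(u))]
    return T[:3,3], r@T[:3,:3].T
def onz(p,z,K,D,T):
    o,r=ray(p,K,D,T); return o+r*((z-o[2])/r[:,2])[:,None]
def dep(p,d,K,D,T):
    o,r=ray(p,K,D,T); p=np.array(p).reshape(-1,2)
    return np.array([o+ri*d[int(round(b)),int(round(a))] for ri,(a,b) in zip(r,p)])
E
python3 - <<'E'
from h import *
print(monitor.read_state())
out=[]
for n in ['top','scene']:
    im,d,K,D,T=cap(n); np.savez(f'{n}.npz',im=im,d=d,K=K,D=D,T=T)
    cv2.imwrite(f'pics/{n}0.png',im[:,:,::-1]); print(n,T[:3,3].round(3))
    for o in ['slot_board','slot_inner','plain_board','block_edge','block','forming_ring']:
        r=imaging.spot_point(n,o)[:2]
        for q in r: print(o,np.round(q['xy'],1),round(q['conf'],2),dep(q['xy'],d,K,D,T).round(3))
im=cv2.imread('pics/top0.png'); im2=cv2.imread('pics/scene0.png')
cv2.imwrite('pics/both.png',np.vstack([im,im2])[:, :][:768])
E
```

```text
{'time_s': 0.0, 'q': array([59.63889388, 27.37441245,  1.28064261, 89.17962217, -0.65927375,
       63.55741132, -4.76266245]), 'joint_velocities': array([ 0.01579097,  0.11071999,  0.02016496, -0.04200519,  0.04655443,
        0.00161311,  0.04376895]), 'joint_efforts': array([ 9.62567938e-04, -5.96445358e+01,  1.60801359e+00, -2.81191564e+01,
        1.23517096e-02,  9.41959064e-03,  1.83351702e-06]), 'position': array([ 0.27623248, -0.61557577,  0.40373218]), 'tcp_rot': array([-1.79896189e+02,  7.68645212e-03,  2.41665167e+01]), 'contact_force': array([-0.03825852, -0.21506312,  0.63755585]), 'torque': array([-0.00264004, -0.0703971 ,  0.03955666]), 'finger_force': 0.0, 'finger_gap': 0.08520983217142536}
top [-0.724  0.259  1.866]
slot_board [279.4 179.4] 0.88 [[ 0.548 -0.128  0.052]]
plain_board [282.9 199.4] 0.58 [[ 0.427 -0.112  0.068]]
block_edge [309.  182.3] 0.98 [[ 0.509 -0.26   0.038]]
block [267.3 198.4] 0.9 [[ 0.461 -0.049  0.051]]
block [284.  198.2] 0.37 [[ 0.43  -0.117  0.071]]
forming_ring [282.9 198.5] 0.45 [[ 0.428 -0.111  0.075]]
scene [-0.153 -1.296  0.813]
slot_board [284.6 199.7] 0.41 [[ 0.243 -0.636  0.384]]
plain_board [257. 205.] 0.7 [[ 0.436 -0.128  0.059]]
block_edge [287.6 223. ] 0.61 [[ 0.265 -0.618  0.311]]
block [263.1 204.5] 0.7 [[ 0.461 -0.126  0.054]]
forming_ring [258.7 204.4] 0.72 [[ 0.442 -0.129  0.06 ]]
```

View pics/top0.png

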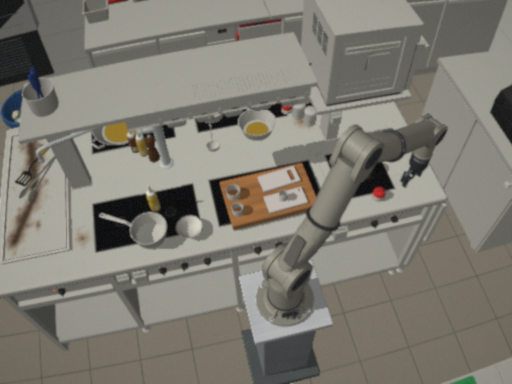

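View pics/scene0.png

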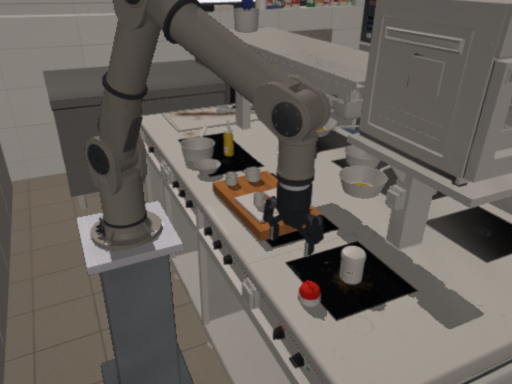

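The slot board lies in the far lane (top px ~279,179). The plain board with the ring is in the near lane (~283,199), and two rings stand at the block's left end (~233,190 and 237,209). I'll compute the layout and a viewing move.

```bash
cat >> h.py <<'E'
def plan(target,yaw,n,pos=None,rot=None):
    "print per-row tool moves for straight world path to target & yaw (tool down), n rows"
    s=monitor.read_state()
    p0=np.array(s['position'] if pos is None else pos); r0=R.from_euler('xyz',s['tcp_rot'] if rot is None else rot,degrees=True)
    r1=R.from_euler('xyz',[180,0,yaw],degrees=True); rv=(r0.inv()*r1).as_rotvec()
    dp=(np.array(target)-p0)/n
    print('turn total',rv.round(3),'per row',(rv/n).round(4),'dist/row',np.linalg.norm(dp).round(4))
    for i in range(n):
        ri=r0*R.from_rotvec(rv*i/n); print((ri.inv().apply(dp)*100).round(2))
E
python3 - <<'E'
from h import *
z=np.load('top.npz'); im,d,K,D,T=[z[k] for k in ['im','d','K','D','T']]
print(np.array(imaging.calibration('wrist')['tool_from_camera']).round(3), imaging.calibration('wrist')['camera_matrix'])
hsv=cv2.cvtColor(im,cv2.COLOR_RGB2HSV)
m=((hsv[...,0]<16)&(hsv[...,1]>110)&(hsv[...,2]>60)).astype(np.uint8)
m[:150]=0;m[240:]=0;m[:,:200]=0;m[:,330:]=0
ys,xs=np.nonzero(m); P=dep(np.c_[xs,ys],d,K,D,T); ok=abs(P[:,2]-.044)<.01; P=P[ok]; print(len(P),P[:,2].mean())
(c,s,a)=cv2.minAreaRect((P[:,:2]*1000).astype(np.float32)); print(c,s,a)
for n in ['bowl','large_ring','wide_ring','forming_ring','timer','shaker']:
    for q in imaging.look_for('top',n)[:1]: print(n,np.round(q['xy']),round(q['conf'],2),dep(q['xy'],d,K,D,T).round(3))
plan([.46,-.1,.42],90,16)
c=im[150:250,200:330]; cv2.imwrite('pics/crop.png',cv2.resize(c,None,fx=6,fy=6,interpolation=3)[:,:,::-1])
E
```

```text
[[ 0.001  0.966  0.26   0.065]
 [ 1.    -0.001  0.    -0.001]
 [ 0.001  0.26  -0.966  0.032]
 [ 0.     0.     0.     1.   ]] [[337.87820828   0.         255.61225393]
 [  0.         337.87820828 192.9144543 ]
 [  0.           0.           1.        ]]
1933 0.043539823184283725
(492.1466369628906, -62.52629089355469) (256.2537536621094, 402.99249267578125) 1.6782375574111938
bowl [190. 224.] 0.64 [[0.442 0.313 0.004]]
large_ring [235. 189.] 0.55 [[0.547 0.079 0.052]]
forming_ring [254. 197.] 0.65 [[0.492 0.007 0.04 ]]
timer [376. 196.] 0.61 [[ 0.363 -0.539  0.029]]
turn total [ 0.    -0.    -1.149] per row [ 0.     -0.     -0.0718] dist/row 0.0342
[ 2.37 -2.47 -0.1 ]
[ 2.54 -2.3  -0.1 ]
[ 2.7  -2.11 -0.1 ]
[ 2.84 -1.91 -0.1 ]
[ 2.97 -1.7  -0.1 ]
[ 3.08 -1.48 -0.1 ]
[ 3.18 -1.26 -0.1 ]
[ 3.27 -1.03 -0.1 ]
[ 3.33 -0.79 -0.1 ]
[ 3.38 -0.55 -0.1 ]
[ 3.41 -0.3  -0.1 ]
[ 3.42 -0.06 -0.1 ]
[ 3.42  0.19 -0.1 ]
[ 3.39  0.43 -0.1 ]
[ 3.36  0.67 -0.1 ]
[ 3.3   0.91 -0.1 ]
```

View pics/crop.png

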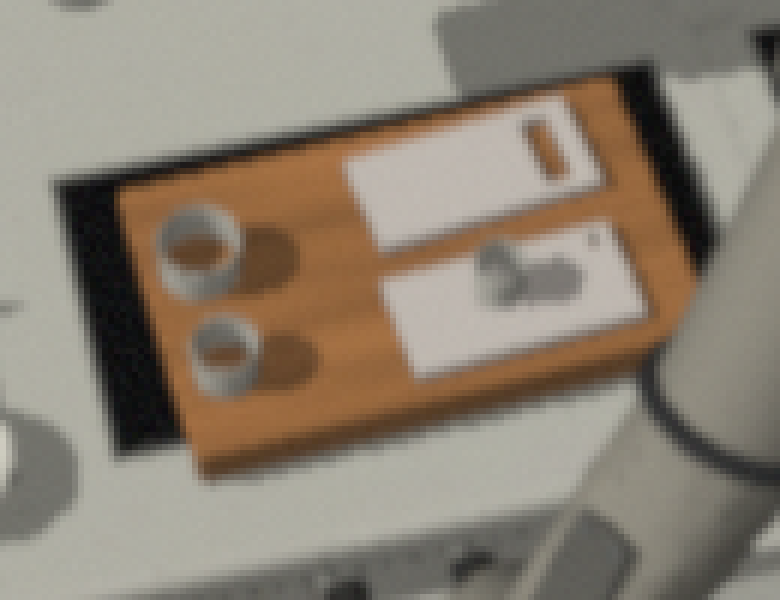

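The crop confirms it: slot board in the far lane with its slot toward the right end, about 10 cm of free space behind it, and the large ring beyond that. Now moving to the viewing pose.

Emit:
drive_tool --rows '[{"x": 2.4,"y": -2.5,"z": -0.1,"az": -0.072},{"x": 2.5,"y": -2.3,"z": -0.1,"az": -0.072},{"x": 2.7,"y": -2.1,"z": -0.1,"az": -0.072},{"x": 2.8,"y": -1.9,"z": -0.1,"az": -0.072},{"x": 3.0,"y": -1.7,"z": -0.1,"az": -0.072},{"x": 3.1,"y": -1.5,"z": -0.1,"az": -0.072},{"x": 3.2,"y": -1.3,"z": -0.1,"az": -0.072},{"x": 3.3,"y": -1.0,"z": -0.1,"az": -0.072}]'

```text
invalid input
```

Emit:
drive_tool --rows '[{"x": 3.3,"y": -0.8,"z": -0.1,"az": -0.072,"fingers": 0},{"x": 3.4,"y": -0.5,"z": -0.1,"az": -0.072,"fingers": 0},{"x": 3.4,"y": -0.3,"z": -0.1,"az": -0.072,"fingers": 0},{"x": 3.4,"y": -0.1,"z": -0.1,"az": -0.072,"fingers": 0},{"x": 3.4,"y": 0.2,"z": -0.1,"az": -0.072,"fingers": 0},{"x": 3.4,"y": 0.4,"z": -0.1,"az": -0.072,"fingers": 0},{"x": 3.4,"y": 0.7,"z": -0.1,"az": -0.072,"fingers": 0},{"x": 3.3,"y": 0.9,"z": -0.1,"az": -0.072,"fingers": 0}]'

```text
invalid input
```

Emit:
drive_tool --rows '[{"fingers": 0},{"fingers": 0},{"fingers": 0},{"fingers": 0},{"fingers": 0},{"fingers": 0},{"fingers": 0},{"fingers": 0}]'

```text
invalid input
```

```bash
cat >> h.py <<'E'
def measure(tag):
    im,d,K,D,T=cap('wrist'); np.savez(f'{tag}.npz',im=im,d=d,K=K,D=D,T=T)
    for o in ['slot_board','slot_inner','plain_board','block_edge']:
        for q in imaging.spot_point('wrist',o)[:1]: print(o,np.round(q['xy'],1),round(q['conf'],2),dep(q['xy'],d,K,D,T).round(4))
    cv2.imwrite(f'pics/{tag}.png',im[:,:,::-1])
    hsv=cv2.cvtColor(im,cv2.COLOR_RGB2HSV)
    yy,xx=np.mgrid[:384,:512]; P=dep(np.c_[xx.ravel(),yy.ravel()],d,K,D,T).reshape(384,512,3)
    w=((hsv[...,1]<60)&(hsv[...,2]>110)&(abs(P[...,2]-.054)<.008)).astype(np.uint8)
    w=cv2.morphologyEx(w,cv2.MORPH_OPEN,np.ones((3,3)))
    cs,_=cv2.findContours(w,cv2.RETR_EXTERNAL,cv2.CHAIN_APPROX_NONE)
    for c in cs:
        if cv2.contourArea(c)<800: continue
        Q=onz(c.reshape(-1,2),.054,K,D,T)[:,:2]*1000
        print('white',[np.round(v,1) for v in cv2.minAreaRect(Q.astype(np.float32))], 'z',np.median(P[...,2][w>0]).round(4), 'bbox px',cv2.boundingRect(c))
    b=((hsv[...,0]<20)&(hsv[...,1]>90)&(abs(P[...,2]-.044)<.008)).astype(np.uint8)
    b=cv2.morphologyEx(b,cv2.MORPH_OPEN,np.ones((5,5)))
    cs,_=cv2.findContours(b,cv2.RETR_EXTERNAL,cv2.CHAIN_APPROX_NONE); c=max(cs,key=cv2.contourArea)
    Q=onz(c.reshape(-1,2),.044,K,D,T)[:,:2]*1000
    # right end edge: lowest-y boundary points, robust line
    x0,x1=np.percentile(Q[:,0],[5,95]); E=[]
    for x in np.arange(x0+20,x1-20,5):
        S=Q[abs(Q[:,0]-x)<3]
        if len(S): E.append(S[S[:,1].argmin()])
    E=np.array(E,np.float32); l=cv2.fitLine(E,cv2.DIST_HUBER,0,.01,.01).ravel(); 
    if l[0]<0: l[:2]*=-1
    print('end edge: yaw',np.degrees(np.arctan2(l[1],l[0])).round(2),'pt',l[2:].round(1),'xrange',x0.round(),x1.round(),'resid',np.abs((E-l[2:])@[-l[1],l[0]]).mean().round(2))
E
python3 - <<'E'
from h import *
s=monitor.read_state(); print(s['time_s'],s['position'].round(4),s['tcp_rot'].round(2),s['q'].round(1),s['finger_gap'])
measure('w1')
E
```

```text
1.0 [ 0.2764 -0.6159  0.4047] [180.    -0.    24.17] [59.6 27.3  1.3 89.1 -0.7 63.6 -4.8] 0.08572180543320682
end edge: yaw 5.49 pt [ 379.8 -581.4] xrange 357.0 404.0 resid 0.0
```

View pics/w1.png

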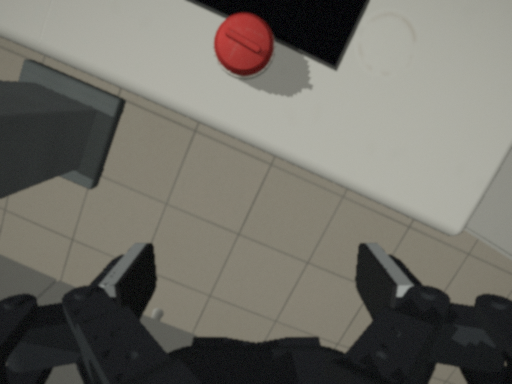

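The picture shows the rows were refused: the view still has the timer at px 244,45 and the floor, with the fingers at the bottom. Probably every key is required. I'll recompute with the view farther right so the block's end isn't hidden by the fingers.

```bash
python3 -c "
from h import *
plan([.46,-.2,.45],90,16)"
```

```text
turn total [ 0.     0.    -1.149] per row [ 0.      0.     -0.0718] dist/row 0.0286
[ 2.11 -1.9  -0.28]
[ 2.24 -1.74 -0.28]
[ 2.36 -1.58 -0.28]
[ 2.47 -1.41 -0.28]
[ 2.56 -1.23 -0.28]
[ 2.64 -1.04 -0.28]
[ 2.71 -0.85 -0.28]
[ 2.77 -0.65 -0.28]
[ 2.81 -0.45 -0.28]
[ 2.83 -0.25 -0.28]
[ 2.84 -0.04 -0.28]
[ 2.84  0.16 -0.28]
[ 2.82  0.36 -0.28]
[ 2.78  0.57 -0.28]
[ 2.74  0.76 -0.28]
[ 2.67  0.96 -0.28]
```

Emit:
drive_tool --rows '[{"x": 2.0,"y": -1.9,"z": -0.3,"ax": 0,"ay": 0,"az": -0.072,"fingers": 0},{"x": 2.1,"y": -1.8,"z": -0.3,"ax": 0,"ay": 0,"az": -0.072,"fingers": 0},{"x": 2.2,"y": -1.6,"z": -0.3,"ax": 0,"ay": 0,"az": -0.072,"fingers": 0},{"x": 2.4,"y": -1.5,"z": -0.3,"ax": 0,"ay": 0,"az": -0.072,"fingers": 0},{"x": 2.5,"y": -1.3,"z": -0.3,"ax": 0,"ay": 0,"az": -0.072,"fingers": 0},{"x": 2.6,"y": -1.1,"z": -0.3,"ax": 0,"ay": 0,"az": -0.072,"fingers": 0},{"x": 2.6,"y": -0.9,"z": -0.3,"ax": 0,"ay": 0,"az": -0.072,"fingers": 0},{"x": 2.7,"y": -0.7,"z": -0.3,"ax": 0,"ay": 0,"az": -0.072,"fingers": 0}]'

```text
time_s: 2.05
position: [0.3598, -0.4078, 0.429]
tcp_rot: [180.0, 0.0, 57.4]
contact_force: [1.0, -0.1, -1.1]
finger_gap: 0.0426
finger_force: 0.0
```

Emit:
drive_tool --rows '[{"x": 2.8,"y": -0.4,"z": -0.3,"ax": 0,"ay": 0,"az": -0.072,"fingers": 0},{"x": 2.8,"y": -0.2,"z": -0.3,"ax": 0,"ay": 0,"az": -0.072,"fingers": 0},{"x": 2.8,"y": 0,"z": -0.3,"ax": 0,"ay": 0,"az": -0.072,"fingers": 0},{"x": 2.8,"y": 0.2,"z": -0.3,"ax": 0,"ay": 0,"az": -0.072,"fingers": 0},{"x": 2.8,"y": 0.4,"z": -0.3,"ax": 0,"ay": 0,"az": -0.072,"fingers": 0},{"x": 2.8,"y": 0.6,"z": -0.3,"ax": 0,"ay": 0,"az": -0.072,"fingers": 0},{"x": 2.7,"y": 0.8,"z": 0,"ax": 0,"ay": 0,"az": -0.072,"fingers": 0},{"x": 1.0,"y": 0.5,"z": 0,"ax": 0,"ay": 0,"az": -0.072,"fingers": 0}]'

```text
time_s: 2.85
position: [0.4486, -0.2159, 0.4471]
tcp_rot: [179.9, -0.0, 90.7]
contact_force: [-1.2, 0.0, 0.6]
finger_gap: 0.0426
finger_force: 0.0
```

```bash
python3 - <<'E'
from h import *
s=monitor.read_state(); print(s['time_s'],s['position'].round(4),s['tcp_rot'].round(2),s['q'].round(1),s['joint_velocities'].max())
measure('w2')
E
```

```text
2.85 [ 0.4486 -0.2159  0.4471] [ 1.7995e+02 -4.0000e-02  9.0740e+01] [ 38.5   9.6 -22.3 108.7   4.1  62.4  15.3] 27.831096070569888
slot_board [355.7  79.7] 0.87 [[ 0.5501 -0.124   0.0541]]
slot_inner [362.4 122.9] 0.81 [[ 0.5608 -0.168   0.0535]]
plain_board [244.3  70.5] 0.9 [[ 0.435  -0.1173  0.0529]]
white [array([ 555.6, -127. ]), array([ 89.5, 168.8]), np.float64(6.5)] z 0.0528 bbox px (313, 0, 91, 167)
white [array([ 436.8, -128.1]), array([ 88.5, 163. ]), np.float64(3.8)] z 0.0528 bbox px (197, 0, 95, 162)
end edge: yaw 2.17 pt [ 492.1 -256.2] xrange 375.0 617.0 resid 0.3
```

View pics/w2.png

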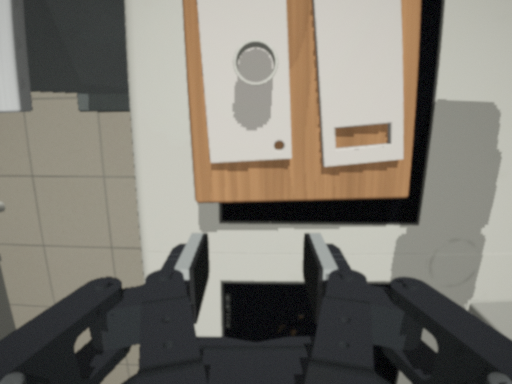

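The wrist view shows the slot board turned about +6.5° (slot at ~362,135), the block end edge at row ~200, and the plain board with its ring to the left. I'll measure fingertip height from the depth picture and plan the descent.

```bash
python3 - <<'E'
from h import *
z=np.load('w2.npz'); im,d,K,D,T=[z[k] for k in ['im','d','K','D','T']]
yy,xx=np.mgrid[225:300,140:380]; px=np.c_[xx.ravel(),yy.ravel()]; P=dep(px,d,K,D,T)
g=(P[:,2]>.2)&(d[yy.ravel(),xx.ravel()]>0)
P=P[g]; px=px[g]; print(P[:,2].min(), .4471-np.percentile(P[:,2],[0.2,1,3]))
S=P[P[:,2]<P[:,2].min()+.012]; print('tips world x,y range rel TCP',S.min(0)-[.4486,-.2159,.4471],S.max(0)-[.4486,-.2159,.4471])
plan([.547,.005,.30],92.2,8)
E
```

```text
0.27364516736450145 [0.17215415 0.17006334 0.16697947]
tips world x,y range rel TCP [-0.03519486 -0.01080058 -0.17345483] [ 0.03350432  0.0126393  -0.16147885]
turn total [-0.     0.    -0.037] per row [-0.0001  0.     -0.0046] dist/row 0.0359
[2.82 1.26 1.83]
[2.81 1.27 1.83]
[2.81 1.28 1.83]
[2.8  1.3  1.83]
[2.79 1.31 1.83]
[2.79 1.32 1.83]
[2.78 1.33 1.83]
[2.77 1.35 1.83]
```

Emit:
drive_tool --rows '[{"x": 2.8,"y": 1.3,"z": 1.8,"ax": 0,"ay": 0,"az": -0.005,"fingers": 0},{"x": 2.8,"y": 1.3,"z": 1.8,"ax": 0,"ay": 0,"az": -0.005,"fingers": 0},{"x": 2.8,"y": 1.3,"z": 1.8,"ax": 0,"ay": 0,"az": -0.005,"fingers": 0},{"x": 2.8,"y": 1.3,"z": 1.8,"ax": 0,"ay": 0,"az": -0.005,"fingers": 0},{"x": 2.8,"y": 1.3,"z": 1.8,"ax": 0,"ay": 0,"az": -0.005,"fingers": 0},{"x": 2.8,"y": 1.3,"z": 1.8,"ax": 0,"ay": 0,"az": -0.005,"fingers": 0},{"x": 2.8,"y": 1.3,"z": 1.8,"ax": 0,"ay": 0,"az": -0.005,"fingers": 0},{"x": 2.8,"y": 1.3,"z": 1.8,"ax": 0,"ay": 0,"az": -0.005,"fingers": 0}]'

```text
time_s: 3.9
position: [0.5469, 0.0058, 0.3018]
tcp_rot: [-180.0, 0.0, 92.3]
contact_force: [-0.4, 0.1, 0.6]
finger_gap: 0.043
finger_force: 0.0
```

```bash
python3 - <<'E'
from h import *
s=monitor.read_state(); print(s['time_s'],s['position'].round(4),s['tcp_rot'].round(2))
im,d,K,D,T=cap('wrist'); cv2.imwrite('pics/w3.png',im[:,:,::-1])
for n in ['large_ring','slot_board']:
    for q in imaging.look_for('wrist',n)[:2]: print(n,q,dep(q['xy'],d,K,D,T).round(3))
print('px of ring? rear edge:')
yy,xx=np.mgrid[:384,:512]; P=dep(np.c_[xx.ravel(),yy.ravel()],d,K,D,T)
S=P[(P[:,2]>.055)&(P[:,2]<.085)&(P[:,0]>.5)&(P[:,0]<.6)&(P[:,1]>-.05)]; print('things 55-85mm high',len(S),S.min(0) if len(S) else '',S.max(0) if len(S) else '')
s=monitor.read_state(); print(s['position'].round(4))
plan([.547,.005,.222],92.2,6)
E
```

```text
3.9 [0.5469 0.0058 0.3018] [-1.7999e+02  4.0000e-02  9.2290e+01]
large_ring {'xy': [193.1, 29.3], 'conf': 0.86} [[0.502 0.116 0.044]]
slot_board {'xy': [254.1, 297.9], 'conf': 0.85} [[ 0.548 -0.066  0.053]]
px of ring? rear edge:
things 55-85mm high 2187 [0.50001235 0.0674441  0.05500307] [0.55808985 0.12931211 0.08151761]
[0.5464 0.0072 0.3014]
turn total [-0.002 -0.001  0.006] per row [-0.0004 -0.0001  0.001 ] dist/row 0.0132
[-0.04  0.01  1.32]
[-0.04  0.01  1.32]
[-0.04  0.01  1.32]
[-0.04  0.01  1.32]
[-0.04  0.01  1.32]
[-0.04  0.01  1.32]
```

View pics/w3.png

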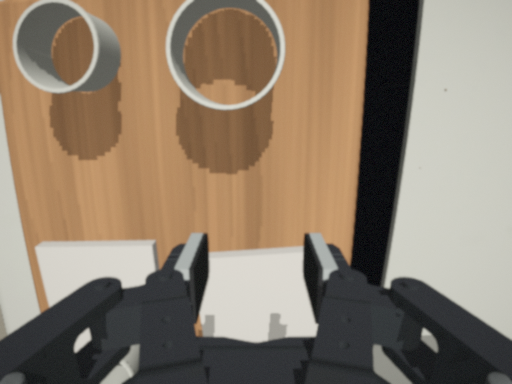

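The large ring starts at y ≈ 0.067, so it is clear of the fingers. The board's rear edge (row ~250) lies ahead of them. Descending behind the board.

Emit:
drive_tool --rows '[{"x": 0,"y": 0.1,"z": 1.5,"ax": 0,"ay": 0,"az": 0,"fingers": 0},{"x": 0,"y": 0.1,"z": 1.5,"ax": 0,"ay": 0,"az": 0,"fingers": 0},{"x": 0,"y": 0.1,"z": 1.5,"ax": 0,"ay": 0,"az": 0,"fingers": 0},{"x": 0,"y": 0,"z": 1.5,"ax": 0,"ay": 0,"az": 0,"fingers": 0},{"x": 0,"y": 0,"z": 1.2,"ax": 0,"ay": 0,"az": 0,"fingers": 0},{"x": 0,"y": 0,"z": 0.7,"ax": 0,"ay": 0,"az": 0,"fingers": 0},{"x": 0,"y": 0,"z": 0.1,"ax": 0,"ay": 0,"az": 0,"fingers": 0},{"x": 0,"y": 0,"z": 0,"ax": 0,"ay": 0,"az": 0,"fingers": 0}]'

```text
time_s: 4.85
position: [0.5495, 0.0063, 0.2227]
tcp_rot: [180.0, -0.0, 92.5]
contact_force: [0.4, -0.3, -0.2]
finger_gap: 0.0429
finger_force: 0.0
```

Emit:
drive_tool --rows '[{"x": -0.6,"y": 0,"z": 0.2,"ax": 0,"ay": 0,"az": 0.003,"fingers": 0},{"x": -0.6,"y": 0,"z": 0,"ax": 0,"ay": 0,"az": 0.002,"fingers": 0},{"x": -0.6,"y": 0,"z": 0,"ax": 0,"ay": 0,"az": 0,"fingers": 0},{"x": -0.6,"y": 0,"z": 0,"ax": 0,"ay": 0,"az": 0,"fingers": 0},{"x": -0.6,"y": 0,"z": 0,"ax": 0,"ay": 0,"az": 0,"fingers": 0},{"x": -0.6,"y": 0,"z": 0,"ax": 0,"ay": 0,"az": 0,"fingers": 0},{"x": -0.6,"y": 0,"z": 0,"ax": 0,"ay": 0,"az": 0,"fingers": 0},{"x": -0.6,"y": 0,"z": 0,"ax": 0,"ay": 0,"az": 0,"fingers": 0}]'

```text
time_s: 5.65
position: [0.5514, -0.042, 0.2209]
tcp_rot: [180.0, -0.0, 92.2]
contact_force: [0.4, 2.5, 1.4]
finger_gap: 0.0429
finger_force: 1.0
```

```bash
python3 - <<'E'
from h import *
s=monitor.read_state(); print(s['time_s'],s['position'].round(4),s['tcp_rot'].round(2),s['contact_force'])
im,d,K,D,T=cap('wrist'); cv2.imwrite('pics/w4.png',im[:,:,::-1])
E
```

```text
5.65 [ 0.5514 -0.042   0.2209] [ 1.7997e+02 -2.0000e-02  9.2190e+01] [0.38389873 2.52847873 1.44799296]
```

View pics/w4.png

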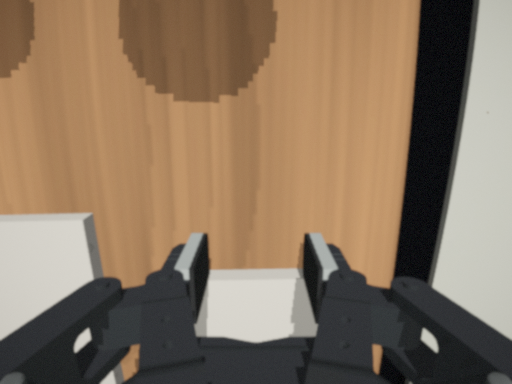

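The rear edge (row ~270) is now parallel to the fingers and the push force is about 2.5 N. Continuing, but stopping a little short before checking.

Emit:
drive_tool --rows '[{"x": -0.8,"y": 0,"z": 0,"ax": 0,"ay": 0,"az": 0,"fingers": 0},{"x": -0.8,"y": 0,"z": 0,"ax": 0,"ay": 0,"az": 0,"fingers": 0},{"x": -0.8,"y": 0,"z": 0,"ax": 0,"ay": 0,"az": 0,"fingers": 0},{"x": -0.8,"y": 0,"z": 0,"ax": 0,"ay": 0,"az": 0,"fingers": 0},{"x": -0.8,"y": 0,"z": 0,"ax": 0,"ay": 0,"az": 0,"fingers": 0},{"x": -0.8,"y": 0,"z": 0,"ax": 0,"ay": 0,"az": 0,"fingers": 0},{"x": -0.8,"y": 0,"z": 0,"ax": 0,"ay": 0,"az": 0,"fingers": 0},{"x": -0.4,"y": 0,"z": 0,"ax": 0,"ay": 0,"az": 0,"fingers": 0}]'

```text
time_s: 6.5
position: [0.5535, -0.1029, 0.2207]
tcp_rot: [-180.0, 0.0, 92.1]
contact_force: [-1.0, 1.9, 1.3]
finger_gap: 0.0425
finger_force: 1.1
```

Emit:
drive_tool --rows '[{"x": 0.5,"y": 0,"z": 0,"ax": 0,"ay": 0,"az": 0,"fingers": 0},{"x": 0.5,"y": 0,"z": -1.0,"ax": 0,"ay": 0,"az": 0,"fingers": 0},{"x": 0,"y": 0,"z": -3.5,"ax": 0,"ay": 0,"az": 0,"fingers": 0},{"x": -2.5,"y": 0.5,"z": -3.5,"ax": 0,"ay": 0,"az": 0,"fingers": 0},{"x": -3.5,"y": 0.5,"z": -3.0,"ax": 0,"ay": 0,"az": 0,"fingers": 0},{"x": -4.0,"y": 0.5,"z": -2.0,"ax": 0,"ay": 0,"az": 0,"fingers": 0},{"x": -4.0,"y": 0,"z": -2.0,"ax": 0,"ay": 0,"az": 0,"fingers": 0},{"x": -1.0,"y": 0,"z": -1.0,"ax": 0,"ay": 0,"az": 0,"fingers": 0}]'

```text
time_s: 7.3
position: [0.5734, -0.2461, 0.3832]
tcp_rot: [179.9, 0.2, 91.8]
contact_force: [-0.2, -1.1, -0.1]
finger_gap: 0.0427
finger_force: 0.0
```

```bash
python3 - <<'E'
from h import *
s=monitor.read_state(); print(s['time_s'],s['position'].round(4),s['tcp_rot'].round(2))
measure('w5')
s=monitor.read_state(); print(s['time_s'],s['position'].round(4))
im,d,K,D,T=cap('wrist')
# corners: pick slot + edges by brown/white
E
```

```text
7.3 [ 0.5734 -0.2461  0.3832] [179.88   0.22  91.83]
slot_board [230.4 129.2] 0.88 [[ 0.5498 -0.2044  0.0535]]
slot_inner [232.2 183.6] 0.79 [[ 0.5487 -0.2667 -0.0018]]
plain_board [101.7  28. ] 0.96 [[ 0.456  -0.1294  0.0897]]
block_edge [179.3 186.8] 0.59 [[ 0.4914 -0.2722 -0.0022]]
white [array([ 552. , -203.5]), array([ 88.3, 179. ]), np.float64(1.9)] z 0.0529 bbox px (178, 19, 108, 207)
white [array([ 439.9, -152.8]), array([ 90., 115.]), np.float64(3.9)] z 0.0529 bbox px (46, 0, 114, 135)
end edge: yaw 52.25 pt [ 500.  -188.6] xrange 378.0 623.0 resid 25.46
7.55 [ 0.5738 -0.2385  0.38  ]
```

View pics/w5.png

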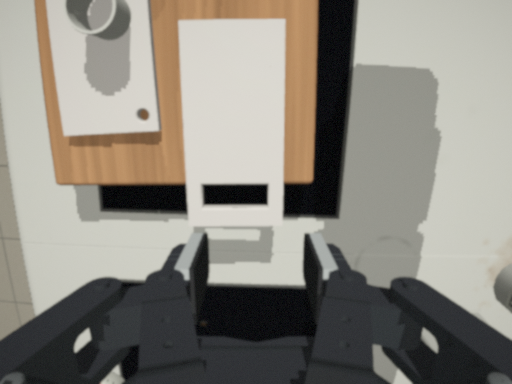

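Board square, slot's inner side (row ~184) just at the block edge (row ~184). Measure the residual precisely, now that the arm is settled.

```bash
cat > e.py <<'E'
from h import *
s=monitor.read_state(); print(s['time_s'],s['position'].round(4),s['tcp_rot'].round(2))
im,d,K,D,T=cap('wrist'); hsv=cv2.cvtColor(im,cv2.COLOR_RGB2HSV).astype(int)
cv2.imwrite('pics/e_%05.2f.png'%s['time_s'],im[:,:,::-1])
br=(hsv[...,0]<20)&(hsv[...,1]>90)&(hsv[...,2]>90)
wh=((hsv[...,1]<60)&(hsv[...,2]>170))
yy,xx=np.mgrid[:384,:512]; P=dep(np.c_[xx.ravel(),yy.ravel()],d,K,D,T).reshape(384,512,3)
w=(wh&(abs(P[...,2]-.054)<.008)).astype(np.uint8)
n,l,st,_=cv2.connectedComponentsWithStats(w)
ox,oy=[],[]
c=[i for i in range(1,n) if st[i,4]>2000]; c=max(c,key=lambda i:st[i,0]); x,y,wd,h,_=st[c]
m=(l==c)
cs,_=cv2.findContours(m.astype(np.uint8),cv2.RETR_CCOMP,cv2.CHAIN_APPROX_NONE)
big=max(cs,key=cv2.contourArea); Q=onz(big.reshape(-1,2),.054,K,D,T)[:,:2]*1000
r=cv2.minAreaRect(Q.astype(np.float32)); print('board',np.round(r[0],1),np.round(r[1],1),round(r[2],2))
# slot inner: going down columns in middle, first non-white after white
cols=range(x+wd//2-22,x+wd//2+23,2); S=[]
for u in cols:
    v=y+h//3
    while m[v,u]: v+=1
    S.append((u,v-.5))
S=onz(S,.054,K,D,T)*1000; print('slot inner',S.mean(0).round(1),'yaw',np.degrees(np.polyfit(S[:,0],S[:,1],1)[0]).round(2))
E=[]
for u in list(range(x-100,x-14,2))+list(range(x+wd+8,x+wd+26,2)):
    if u<0 or not br[y+h//2:,u].any(): continue
    v=np.nonzero(br[:300,u]&(abs(P[:300,u,2]-.044)<.006))[0]
    if len(v): E.append((u,v.max()+.5))
E=onz(E,.044,K,D,T)*1000; 
p=np.polyfit(E[:,0],E[:,1],1); res=E[:,1]-np.polyval(p,E[:,0]); g=abs(res-np.median(res))<2; p=np.polyfit(E[g,0],E[g,1],1)
a=np.arctan(p[0]); print('edge n',g.sum(),'yaw',np.degrees(a).round(2),'y at slot',np.polyval(p,S[:,0].mean()).round(1))
print('overhang of inner side mm',((np.polyval(p,S[:,0].mean())-S[:,1].mean())*np.cos(a)).round(2))
E
python3 e.py
```

```text
7.6 [ 0.5738 -0.2384  0.3798] [-1.7992e+02 -9.0000e-02  9.2380e+01]
board [ 552.1 -203.5] [ 88.2 179.2] 1.98
slot inner [ 553.1 -235.9   54. ] yaw -12.67
edge n 52 yaw 2.29 y at slot -254.7
overhang of inner side mm -18.79
```

Emit:
drive_tool --rows '[{"x": 3.0,"y": -0.4,"z": 1.0,"ax": 0,"ay": 0,"az": 0,"fingers": 0},{"x": 4.0,"y": -0.4,"z": 1.5,"ax": 0,"ay": 0,"az": 0,"fingers": 0},{"x": 4.0,"y": -0.4,"z": 2.0,"ax": 0,"ay": 0,"az": 0,"fingers": 0},{"x": 3.0,"y": -0.1,"z": 2.0,"ax": 0,"ay": 0,"az": 0,"fingers": 0},{"x": 1.6,"y": 0,"z": 2.0,"ax": 0,"ay": 0,"az": 0,"fingers": 0},{"x": 0,"y": 0,"z": 2.0,"ax": 0,"ay": 0,"az": 0,"fingers": 0},{"x": 0,"y": 0,"z": 1.0,"ax": 0,"ay": 0,"az": 0,"fingers": 0},{"x": 0,"y": 0,"z": 0,"ax": 0,"ay": 0,"az": 0,"fingers": 0}]'

```text
time_s: 8.45
position: [0.5541, -0.0852, 0.2641]
tcp_rot: [-179.8, -0.0, 92.2]
contact_force: [-0.3, -0.6, -0.9]
finger_gap: 0.0424
finger_force: 0.0
```

Emit:
drive_tool --rows '[{"x": 0,"y": 0,"z": 1.5,"ax": 0,"ay": 0,"az": 0,"fingers": 0},{"x": 0,"y": 0,"z": 1.5,"ax": 0,"ay": 0,"az": 0,"fingers": 0},{"x": 0,"y": 0,"z": 1.0,"ax": 0,"ay": 0,"az": 0,"fingers": 0},{"x": 0,"y": 0,"z": 0.3,"ax": 0,"ay": 0,"az": 0,"fingers": 0},{"x": 0,"y": 0,"z": 0,"ax": 0,"ay": 0,"az": 0,"fingers": 0},{"x": -0.5,"y": 0,"z": 0,"ax": 0,"ay": 0,"az": 0,"fingers": 0},{"x": -0.5,"y": 0,"z": 0,"ax": 0,"ay": 0,"az": 0,"fingers": 0},{"x": -0.5,"y": 0,"z": 0,"ax": 0,"ay": 0,"az": 0,"fingers": 0}]'

```text
time_s: 9.25
position: [0.5557, -0.1014, 0.2232]
tcp_rot: [179.9, 0.0, 92.2]
contact_force: [0.4, -1.1, -0.3]
finger_gap: 0.0428
finger_force: 0.0
```

Emit:
drive_tool --rows '[{"x": 0,"y": 0,"z": 0.2,"ax": 0,"ay": 0,"az": 0,"fingers": 0},{"x": -0.3,"y": 0,"z": 0,"ax": 0,"ay": 0,"az": 0,"fingers": 0},{"x": -0.3,"y": 0,"z": 0,"ax": 0,"ay": 0,"az": 0,"fingers": 0},{"x": -0.3,"y": 0,"z": 0,"ax": 0,"ay": 0,"az": 0,"fingers": 0},{"x": -0.2,"y": 0,"z": 0,"ax": 0,"ay": 0,"az": 0,"fingers": 0},{"x": -0.2,"y": 0,"z": 0,"ax": 0,"ay": 0,"az": 0,"fingers": 0},{"x": 0,"y": 0,"z": 0,"ax": 0,"ay": 0,"az": 0,"fingers": 0},{"x": 0,"y": 0,"z": 0,"ax": 0,"ay": 0,"az": 0,"fingers": 0}]'

```text
time_s: 10.05
position: [0.556, -0.1139, 0.2208]
tcp_rot: [180.0, 0.0, 92.2]
contact_force: [0.7, 0.3, -0.5]
finger_gap: 0.0426
finger_force: 0.0
```

Emit:
drive_tool --rows '[{"x": 0.5,"y": 0,"z": 0,"ax": 0,"ay": 0,"az": 0,"fingers": 0},{"x": 0.5,"y": 0,"z": -1.0,"ax": 0,"ay": 0,"az": 0,"fingers": 0},{"x": 0,"y": 0,"z": -3.5,"ax": 0,"ay": 0,"az": 0,"fingers": 0},{"x": -2.5,"y": 0.5,"z": -3.5,"ax": 0,"ay": 0,"az": 0,"fingers": 0},{"x": -4.0,"y": 0.5,"z": -3.0,"ax": 0,"ay": 0,"az": 0,"fingers": 0},{"x": -4.5,"y": 0.5,"z": -2.0,"ax": 0,"ay": 0,"az": 0,"fingers": 0},{"x": -4.0,"y": 0,"z": -2.0,"ax": 0,"ay": 0,"az": 0,"fingers": 0},{"x": 0,"y": 0,"z": 0,"ax": 0,"ay": 0,"az": 0,"fingers": 0}]'

```text
time_s: 10.85
position: [0.576, -0.2598, 0.3743]
tcp_rot: [179.7, 0.3, 91.6]
contact_force: [-0.4, -1.0, -0.3]
finger_gap: 0.0429
finger_force: 0.0
```

Emit:
drive_tool --rows '[{"x": 0,"y": 0,"z": 0,"ax": 0,"ay": 0,"az": 0,"fingers": 0},{"x": 0,"y": 0,"z": 0,"ax": 0,"ay": 0,"az": 0,"fingers": 0},{"x": 0,"y": 0,"z": 0,"ax": 0,"ay": 0,"az": 0,"fingers": 0},{"x": 0,"y": 0,"z": 0,"ax": 0,"ay": 0,"az": 0,"fingers": 0},{"x": 0,"y": 0,"z": 0,"ax": 0,"ay": 0,"az": 0,"fingers": 0},{"x": 0,"y": 0,"z": 0,"ax": 0,"ay": 0,"az": 0,"fingers": 0},{"x": 0,"y": 0,"z": 0,"ax": 0,"ay": 0,"az": 0,"fingers": 0},{"x": 0,"y": 0,"z": 0,"ax": 0,"ay": 0,"az": 0,"fingers": 0}]'

```text
time_s: 11.65
position: [0.5762, -0.2528, 0.3705]
tcp_rot: [-180.0, 0.0, 92.2]
contact_force: [0.4, 0.1, -0.6]
finger_gap: 0.0427
finger_force: 0.0
```

```bash
sed -i "s/v=y+h\/\/3$/v=y+h*6\/\/10/; s/cv2.imwrite('pics.*/cv2.imwrite('pics\/fin.png',im[:,:,::-1])/" e.py; python3 e.py; python3 -c "
from h import *
im,d,K,D,T=cap('wrist')
for o,z in [('block_edge',.044),('slot_inner',.054)]:
  for q in imaging.spot_point('wrist',o)[:1]: print(o,q,onz(q['xy'],z,K,D,T).round(4))"
```

```text
11.65 [ 0.5762 -0.2528  0.3705] [-180.      0.     92.17]
board [ 552.6 -214.4] [ 88.1 178.3] 2.08
slot inner [ 552.4 -261.3   54. ] yaw 0.36
edge n 52 yaw 2.2 y at slot -255.1
overhang of inner side mm 6.14
block_edge {'xy': [175.7, 185.6], 'conf': 0.56} [[ 0.5035 -0.2617  0.044 ]]
```

View pics/fin.png

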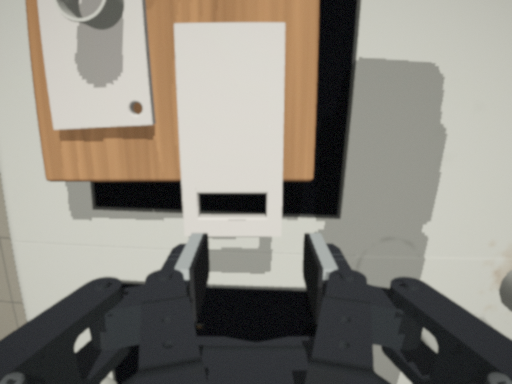

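The slot now clears the edge (edge row ~181, slot rows 194–213). The estimates range from 6 to 9.5 mm, so I'll do one subpixel check.

```bash
python3 - <<'E'
from h import *
im,d,K,D,T=cap('wrist'); g=im.astype(float).mean(2); red=im[...,0].astype(float)
print('slot col',[round(x) for x in g[188:200,215:250].mean(1)]); print('rear',[round(x) for x in red[170:190,302:308].mean(1)],[round(x) for x in red[170:190,160:172].mean(1)])
def cross(col,a,b,I):
    v=I[a:b,col].astype(float); hi,lo=v[:4].mean(),v[-4:].mean(); t=(hi+lo)/2; i=np.nonzero(v<t)[0][0]; return a+i-1+(v[i-1]-t)/(v[i-1]-v[i])
S=onz([(u,cross(u,184,202,g)) for u in range(206,262,3)],.054,K,D,T)*1000
ps=np.polyfit(S[:,0],S[:,1],1); print('slot',S.mean(0),np.degrees(ps[0]))
E=onz([(u,cross(u,172,192,red)) for u in list(range(105,176,3))+list(range(288,310,3))],.044,K,D,T)*1000
p=np.polyfit(E[:,0],E[:,1],1); print('edge',np.degrees(p[0]),np.abs(E[:,1]-np.polyval(p,E[:,0])).max(), 'overhang',np.polyval(p,S[:,0].mean())-S[:,1].mean())
E
```

```text
slot col [214, 213, 210, 198, 164, 107, 47, 15, 9, 9, 9, 9]
rear [187, 187, 188, 187, 187, 187, 186, 182, 169, 145, 110, 71, 33, 12, 14, 11, 12, 10, 10, 12] [183, 184, 183, 182, 182, 182, 182, 178, 167, 145, 113, 73, 36, 14, 9, 9, 8, 10, 8, 9]
slot [ 555.9618285  -263.92777958   54.        ] 2.236546725839627
edge 2.266851975636107 0.10748633455577306 overhang 9.020925929950806
```

```bash
python3 -c "
from bench import bot; print(bot.job_done())"
```

```text
the job is handed in; nothing more can be done
None
```

The job is handed in: the slot board lies flat and square with the block (about 0.1° off by the wrist camera), the whole slot is past the right-hand end with about 9 mm to spare, and I pushed nothing else.

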